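# Set a spray gun's air cap to the fan marks and open the air

### The arm

A 6-joint arm with a two-finger parallel gripper is mounted at the origin on the work surface. World frame = base frame: x ahead of the robot, y to its left, z up, the work surface at z = 0. Lengths are in m, angles in degrees, forces in N, time in s.
With the tool pointing down it reaches from about 0.35 to 0.925 m from the base axis. Payload 6.4 kg.
Tool frame: the origin (TCP) lies between the finger pads; the fingertips stand 17 mm ahead of it and the grasp point (between the pads) lies 2 mm behind it (arm.tip_extent is the y of the fingertips in the tool frame, in m); y points along the fingers, x is the direction in which the jaws open and shut, and the axes are right-handed (so a half turn about y gives the same grasp; the last joint's range is limited). The gripper opens to 94 mm and grips with 3 to 60 N. Pads are 16 mm wide; open, the fingers measure 119 mm over their backs; the gripper's body (75 mm by 177 mm) begins 78 mm behind the grasp point.
Start: joints at [67.145, 14.043, 89.255, -0, 76.702, -9.975], TCP at [0.145, 0.634, 0.222] pointing down, gripper open.
Joint ranges: [-179.41, 179.41], [-58.25, 129.5], [7.25, 145.43], [-54.29, 234.29], [11.92, 165.04], [-157.13, 157.13]. Speed limits (degrees/s): [147.25, 147.25, 180, 180, 180, 180].

### API

Orientations are given as [roll, pitch, yaw] about the fixed x, y, z axes, in that order (R = Rz(yaw) Ry(pitch) Rx(roll)).
In Python, from cell import arm gives the robot as it stands.
- The arm moves only by the shell command python3 -m crank 'ROWS'. ROWS is a JSON object of lists of equal length, an entry for each row: "travel": the shift along the tool's x, y, z in m, a list of three; "yaw": the turn about the tool's y in degrees; "fingers": the opening in per cent of the stroke, from 0 (shut) to 100 (fully open). A call has 1 to 8 rows; each row is the pose to reach, as a shift and turn from the pose commanded when the call began, along the tool's axes at that moment; what a row does not reach only later rows make up. A row lasts 1/10 s, in which the tool goes at most 50 mm and 8.59 degrees, less where a joint would pass 70% of its speed; a pose out of reach is approached as far as the arm can. A call with a gripper value outside its range is refused whole. The fingers move at their own pace and stop on an object; the grip force is fixed at half the most. Time passes only in rows, so rows that repeat a pose let the fingers close. It gives the time, the measured TCP pose, the force and the opening at its end, in the units of the state.
- arm.get_state(): the state, without advancing time (a new reading comes with each control period).
- arm.read_camera(name): name is "scene" or "side" or "wrist"; returns the picture (480x640x3 uint8, red, green, blue); there is no depth.
- arm.get_calibration(name): a dict with "fovy" (degrees; the focal length in pixels is half the picture's height over the tangent of half this angle, whatever the lens; pixels are square), "cx", "cy" (the principal point, pixels), "extrinsics" (4x4, takes a point from camera to world coordinates); the wrist camera has in their place "hand_eye" (4x4, takes a point from camera to tool coordinates, whose origin is the TCP and whose axes are the tool frame's). Camera axes: x right, y down, z forward; pixel columns grow to the right and rows downward; lengths in m; the calibration is good to about 2 mm. A picture is of the moment at which its call begins: read the wrist's pose just before it. get_calibration takes no time and is no camera call.
- arm.close_job(): hands the job in, once; it reports no verdict.
Trained networks look in the newest picture that a camera, given by its name, has taken for a name from the list of things; names that differ only in an ending like _2 or _b are one class to them, and where a whole thing is asked for, a point or a joint stands for the part that bears it (a point fixed in the world has none). Each returns a list of dicts, best first, with "p" (0 to 1); they miss things now and then, are a little off and sometimes report something else, mostly with a low value. They report only what shows in the picture. A call takes as long as a camera call. They do not tell look-alikes from the thing itself.
- arm.masks_of(thing, camera): "region" (480x640 bool, what is visible of it) and "box" ([left, top, width, height] in pixels, round what is visible of it).
- arm.pinpoint(thing, camera): "point" ([column, row] in pixels: a listed point, or the origin of a listed thing).
The state is a dict: "clock": time; "joints": joint angles; "joint_velocities": joint speeds; "tau": joint torques, N m; "eef_pos": TCP position; "tool_rot": TCP orientation; "wrist_force": force on the tool from outside, world axes, zero at the start; "moment": the same for the moment, N m; "width": finger opening in m.
Only numpy, scipy, OpenCV 4.12 (cv2) and the standard library are available. Lean on these libraries where they do the work, as an engineer would, in place of code of your own. Each camera call takes 0.05 s, during which the arm holds its last target. There are 200 camera calls.

### The job

Set up the spray gun in its stand: slacken (anticlockwise) the knurled retaining ring all the way to its slack stop, turn the brass air cap so that its two horns line up with the two green marks on the white dial plate (either way round), and then tighten the ring fully home again. Last, push the blue air lever right over to open, leaving the red lever shut, the dial plate as it is set and everything else on the bench where it stands.

Things in the scene. Friction and masses are not known exactly. Their poses are not given: they have to be found in the camera images.
- stand: grey stand, fixed to the bench, holding a spray gun whose nozzle leans 30 degrees from vertical; origin under the 130 mm wide base, table level. The nozzle axis starts at (0, 0, 170 mm) in this frame and runs up along (-0.5, 0, 0.866). Along it: white dial plate 0-5 mm (100 mm across), dark knurled ring 6-22 mm, brass air cap 22-47 mm. The gun's handle lies below, to -x.
- dial_marks (a point): centre of the white dial plate, 6 mm up the nozzle axis. z is the nozzle axis (outwards); x is the line through the plate's two green marks, which lie 25 to 49 mm from the centre, one on either side. The dial plate is stiff and stays put.
- dial_mark_tip (a point): one of the two green marks, 45 mm from the axis (dial_marks' +x side)
- ring_grip (a point): middle of the knurled retaining ring, on the nozzle axis, 14 mm up it: round, 42 mm across, 16 mm high; z is the nozzle axis outwards
- ring (a joint): turn of the retaining ring about the nozzle axis, rad: 0 = fully tight, growing anticlockwise (seen looking at the nozzle) to the slack stop at 1.3; stiff, about 0.12 N m
- cap_horns (a point): on the nozzle axis, 40 mm up it, between the air cap's two like brass horns. x is the line through both horns, z the axis outwards. The horns' flat outer faces are 33 mm apart; each horn is 10 mm wide, 7 mm thick, and spans 30 to 47.5 mm up the axis (the wider ring's top is at 22 mm). The cap turns easily about the axis (0.05 N m).
- air_tip (a point): centre of the 26 mm blue ball at the end of the air valve's lever. Lever 80 mm long, 10 mm thick, on a small aluminium block with its pivot 22 mm above the table; the block's x is the plane of swing
- air_base: the air valve's aluminium block, 70 x 50 x 25 mm, fixed; origin under its centre. The lever pivots above the origin and swings in the x-z plane
- air (a joint): angle of the blue air lever, rad: 0 = shut (leans 0.5 rad to the block's -x), 1.0 = fully open (leans 0.5 rad to its +x); stays where left
- wash_tip (a point): centre of the 26 mm red ball at the end of the thinner valve's lever, the same kind of valve; it is to stay shut
- wash (a joint): angle of the red thinner lever, rad, 0 = shut, 1.0 = open
- pot_blue: paint pot, grey jar with blue lid, 64 mm across, 85 mm tall; loose bystander, origin under its centre
- pot_black: paint pot, grey jar with black lid, 68 mm across, 100 mm tall; loose bystander, origin under its centre
- tin: steel paint tin with yellow label, 84 mm across, 100 mm tall; loose bystander, origin under its centre
- mix_cup: clear mixing cup, 80 mm across, 90 mm tall; loose bystander, origin under its centre
- spanner: spanner, 180 mm long, about 20 mm thick, lying flat along its own x; loose bystander, origin under its centre
- spare_ring: spare brass ring, 42 mm across, 22 mm tall; loose bystander, origin under its centre
- stir_stick: black stirring stick lying flat along its own y, 200 x 12 x 4 mm; loose bystander, origin under its centre
Mind the look-alikes: they are no part of the job. There is more than one size of the stand; the job needs the smallest.

How it is judged (in metres and radians):
On the way, in this order (a step that is already met when the one before it is completed fails the run):
1. the ring is slackened to its stop (beyond 1.1 rad) (value of joint ring above 1.1 rad), for 0.1 s.
2. with the ring still slack, the horns are in line with the green marks within 0.13 rad (angle between the x axis of cap_horns and the x axis of dial_marks, either way round below 0.13 rad and value of joint ring above 1 rad), for 0.2 s.
3. the ring is tightened home (below 0.1 rad) (value of joint ring below 0.1 rad), for 0.1 s.
4. the blue air lever is open (beyond 0.85 rad) (value of joint air above 0.85 rad), for 0.1 s.
At the end, for the whole second after the job is handed in: ring tight (below 0.1 rad), horns in line with the green marks within 0.13 rad (7.5 degrees) either way round, air lever open (above 0.85 rad), thinner lever shut (below 0.15 rad) (value of joint ring below 0.1 rad and angle between the x axis of cap_horns and the x axis of dial_marks, either way round below 0.13 rad and value of joint air above 0.85 rad and value of joint wash below 0.15 rad); the robot touches nothing.
It fails at once if the red thinner lever is pushed (beyond 0.15 rad) (value of joint wash above 0.15 rad).
It fails at once if the dial plate is turned out of its setting (a green mark moves more than 6 mm) (distance of dial_mark_tip from where it was at the start of the episode above 0.006 m).
It fails at once if a bystander is shifted more than 30 mm (distance of any of pot_blue, pot_black, tin, mix_cup, spanner, spare_ring, stir_stick from where it was at the start of the episode above 0.03 m).
It also fails if it takes over 67 s, if anything falls off the work surface, if the arm or the gripper's body presses on something with over 40 N, if the wrist force passes 120 N, or if a joint passes its speed limit or range.

## Working session

There is one attempt and no reset: what is moved stays moved. The work goes in short steps, Python scripts to look and compute and a shell command to move; the robot and the scene stay as the last step left them, time stands still between calls to the robot, and variables do not carry over. Pictures are saved under pics/ and viewed, about 8 in all and at most 12, crops included, and the job is handed in when it is done.

```bash
ls; mkdir -p pics; cat > h.py <<'E'
import numpy as np, cv2
from scipy.spatial.transform import Rotation as Ro
from cell import arm
def K(n):
    c=arm.get_calibration(n); f=240/np.tan(np.radians(c['fovy']/2)); return c,f
def ext(n,s=None):
    c,f=K(n)
    if 'extrinsics' in c: return np.array(c['extrinsics'])
    s=s or arm.get_state(); T=np.eye(4); T[:3,:3]=Ro.from_euler('xyz',s['tool_rot'],degrees=True).as_matrix(); T[:3,3]=s['eef_pos']
    return T@np.array(c['hand_eye'])
def ray(n,p,E=None):
    c,f=K(n); E=ext(n) if E is None else E
    d=E[:3,:3]@np.array([(p[0]-c['cx'])/f,(p[1]-c['cy'])/f,1]); return E[:3,3],d/np.linalg.norm(d)
def proj(n,X,E=None):
    c,f=K(n); E=ext(n) if E is None else E
    q=E[:3,:3].T@(np.asarray(X)-E[:3,3]); return np.array([c['cx']+f*q[0]/q[2],c['cy']+f*q[1]/q[2]])
def onz(n,p,z,E=None):
    o,d=ray(n,p,E); return o+d*(z-o[2])/d[2]
def tri(rs):
    A=sum(np.eye(3)-np.outer(d,d) for o,d in rs); b=sum((np.eye(3)-np.outer(d,d))@o for o,d in rs); return np.linalg.solve(A,b)
def snap(n,name):
    im=arm.read_camera(n); cv2.imwrite('pics/'+name,im[:,:,::-1]); return im
E
python3 - <<'E'
from h import *
print(arm.get_state())
ims=[]
for n in ('scene','side','wrist'):
    ims.append(snap(n,n+'0.png')); c,f=K(n); print(n,f,c['cx'],c['cy'],np.round(ext(n),3).tolist())
    for t in ('stand','dial_marks','dial_mark_tip','ring_grip','cap_horns','air_tip','air_base','wash_tip','tin','pot_blue','pot_black','mix_cup','spanner','spare_ring','stir_stick'):
        r=arm.pinpoint(t,n)
        print(t,[(np.round(q['point']).tolist(),round(q['p'],2)) for q in r[:4]])
E
```

```text
pics
{'clock': 0.0, 'joints': array([ 6.71463707e+01,  1.40828720e+01,  8.93223819e+01, -1.00317783e-03,
        7.67013355e+01, -9.97428710e+00]), 'joint_velocities': array([ 0.09540471,  0.00993735, -0.04554563,  0.05288201,  0.06679055,
       -0.08294548]), 'tau': array([-1.89207145e-03, -4.15830016e+01, -3.14601910e+01,  6.83648977e-02,
        3.31965135e-02, -1.01659136e-04]), 'eef_pos': array([0.14465532, 0.63313374, 0.22138298]), 'tool_rot': array([-89.98249913,   0.10514739,  77.1209055 ]), 'wrist_force': array([-0.02753269, -0.37196854,  0.011496  ]), 'moment': array([-0.0195487 , -0.05710783,  0.04745939]), 'width': 0.09362820377793259}
scene 516.9551520282885 332.6462598741162 240.6367346934509 [[0.769, 0.545, -0.335, 0.956], [0.639, -0.664, 0.388, -0.543], [-0.011, -0.513, -0.859, 1.313], [0.0, 0.0, 0.0, 1.0]]
stand [([364.0, 286.0], 0.7), ([195.0, 287.0], 0.69), ([370.0, 177.0], 0.15)]
dial_marks [([356.0, 89.0], 0.77), ([367.0, 259.0], 0.7), ([170.0, 245.0], 0.65)]
dial_mark_tip [([352.0, 69.0], 0.9), ([362.0, 249.0], 0.68), ([171.0, 225.0], 0.61)]
ring_grip [([364.0,
[... 1329 characters left out ...]
)]
wash_tip [([250.0, 184.0], 0.69)]
tin [([437.0, 332.0], 0.98)]
pot_blue [([266.0, 243.0], 0.63)]
pot_black [([346.0, 188.0], 0.66)]
mix_cup [([430.0, 440.0], 0.88)]
spanner [([283.0, 164.0], 0.73), ([370.0, 215.0], 0.41)]
spare_ring [([309.0, 351.0], 0.64)]
stir_stick [([417.0, 234.0], 0.73), ([345.0, 189.0], 0.21)]
wrist 336.4632616570648 322.3935201408994 238.5354285195254 [[0.222, 0.936, 0.273, 0.065], [0.975, -0.214, -0.061, 0.652], [0.001, 0.279, -0.96, 0.384], [0.0, 0.0, 0.0, 1.0]]
stand [([157.0, 335.0], 0.69)]
dial_marks []
dial_mark_tip []
ring_grip []
cap_horns []
air_tip []
air_base []
wash_tip []
tin []
pot_blue []
pot_black []
mix_cup []
spanner []
spare_ring []
stir_stick []
```

View pics/scene0.png

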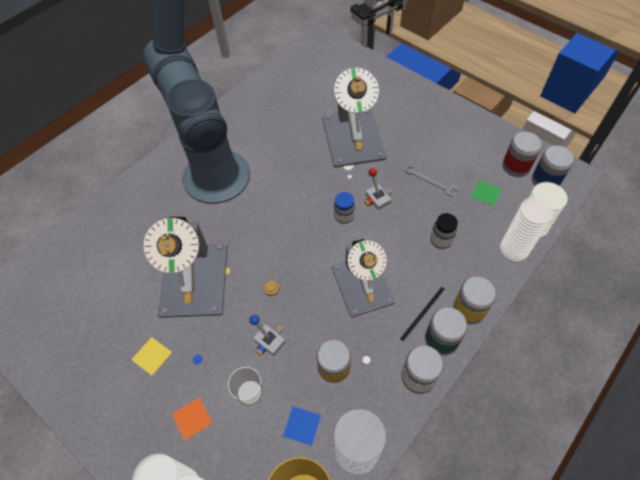

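View pics/side0.png

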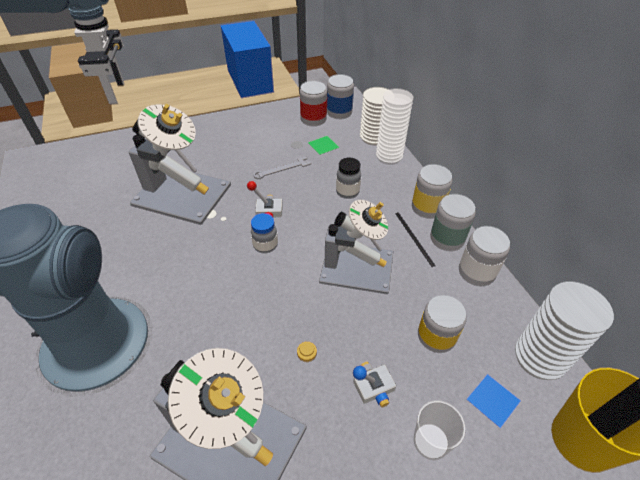

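Three stands are visible. The one at scene (365,270) / side (365,225) is the smallest. The blue valve is at scene (262,330) / side (370,380), and the red one at scene (375,185). Next I'll triangulate and zoom in.

```bash
python3 - <<'E'
from h import *
def T(a,b,nm):
    X=tri([ray('scene',a),ray('side',b)]); print(nm,np.round(X,3),'err',np.round(proj('scene',X)-a,1),np.round(proj('side',X)-b,1))
T((364,286),(364,267),'stand');print(onz('scene',(364,286),0),onz('side',(364,267),0))
T((367,259),(367,218),'dial');T((369,261),(376,205),'horns');T((362,249),(352,210),'tip')
T((256,320),(360,371),'airtip');print('airbase',onz('scene',(270,340),0),onz('side',(372,387),0))
for n,p in (('mix',(252,393)),('tin',(336,368)),('ring',(274,289)),('potblue',(346,217)),('potblk',(441,239)),('span',(429,182)),('stick',(421,316))): print(n,np.round(onz('scene',p,0),3))
T((371,174),(250,184),'washtip')
a=cv2.imread('pics/scene0.png');b=cv2.imread('pics/side0.png')
c=[cv2.resize(a[225:325,320:410],None,fx=4,fy=4,interpolation=2),cv2.resize(b[190:290,315:405],None,fx=4,fy=4,interpolation=2)]
d=[cv2.resize(a[300:362,235:295],None,fx=3,fy=3,interpolation=2),cv2.resize(b[350:412,340:400],None,fx=3,fy=3,interpolation=2)]
c=np.hstack(c);d=np.hstack(d);o=np.zeros((c.shape[0]+d.shape[0],720,3),np.uint8);o[:400]=c;o[400:,:d.shape[1]]=d
cv2.imwrite('pics/crop.png',o)
E
```

```text
stand [ 0.613 -0.019  0.017] err [-0.4  1.6] [-1.2 -1.5]
[ 0.60662366 -0.00738154  0.        ] [ 6.21165191e-01 -1.19882387e-02  1.11022302e-16]
dial [ 0.612 -0.014  0.175] err [ 0.1 -0.3] [0.2 0.3]
horns [ 0.628 -0.027  0.214] err [ 0.5 -2.9] [2.2 2.5]
tip [ 0.586 -0.001  0.19 ] err [ 0.4 -2.5] [2.  2.3]
airtip [ 0.479 -0.292  0.091] err [ 0.1 -0.1] [0.1 0.2]
airbase [ 0.51162629 -0.29128619  0.        ] [ 0.51119842 -0.29425256  0.        ]
mix [ 0.573 -0.422  0.   ]
tin [ 0.695 -0.238  0.   ]
ring [ 0.418 -0.175  0.   ]
potblue [0.421 0.141 0.   ]
potblk [0.688 0.258 0.   ]
span [0.541 0.411 0.   ]
stick [0.782 0.02  0.   ]
washtip [0.419 0.26  0.1  ] err [ 0.  -1.9] [1.6 1.6]
```

View pics/crop.png

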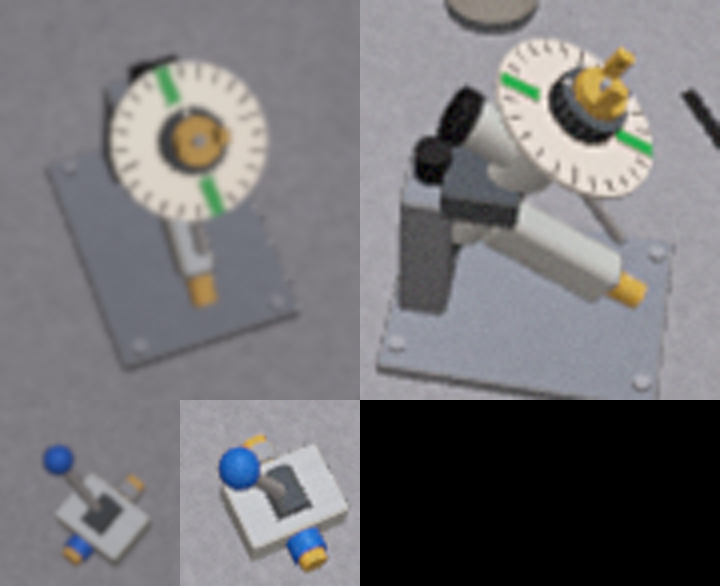

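Crop: the marks are at scene (361.5,246) and (373,274), side (355,212) and (383.5,225.5). The horns lie roughly across the marks. The handle and lean point to the lower right in the scene. Next I'll compute the axis frame and the target tool shift.

```bash
python3 - <<'E'
from h import *
A=tri([ray('scene',(361.5,246.25)),ray('side',(355,211.75))]);B=tri([ray('scene',(372.75,273.75)),ray('side',(383.5,225.5))])
print('marks',A.round(4),B.round(4),'len',np.linalg.norm(A-B),'mid',((A+B)/2).round(4))
c=[onz('scene',p,.008) for p in ((331.25,267.5),(351.75,316.75),(394.5,303.75))]
print('corners',np.round(c,3)); print('edges',np.linalg.norm(c[1]-c[0]),np.linalg.norm(c[2]-c[1]),np.degrees([np.arctan2(*(c[1]-c[0])[[1,0]]),np.arctan2(*(c[2]-c[1])[[1,0]])]))
s=[onz('side',p,.0) for p in ((319.5,283),(390,290),(392.5,250))]
print('side corners',np.round(s,3),np.degrees([np.arctan2(*(s[1]-s[0])[[1,0]]),np.arctan2(*(s[2]-s[1])[[1,0]])]),np.linalg.norm(s[1]-s[0]),np.linalg.norm(s[2]-s[1]))
for nm,a,b in(('far',(356,89),(170,123)),('big',(170,245),(226,389))):print(nm,tri([ray('scene',a),ray('side',b)]).round(3))
# silhouettes: fit yaw+centre with dial masks (white+green): ellipse of dial
from scipy.optimize import least_squares
def fitell(n,roi):
    im=cv2.imread(f'pics/{n}0.png').astype(int);x0,x1,y0,y1=roi
    m=np.zeros(im.shape[:2],np.uint8);sub=im[y0:y1,x0:x1]
    w=((sub.min(2)>165)&(sub[:,:,2]-sub[:,:,0]>8))
    m[y0:y1,x0:x1]=w*255
    cs,_=cv2.findContours(m,cv2.RETR_EXTERNAL,cv2.CHAIN_APPROX_NONE);h=cv2.convexHull(max(cs,key=len));return h[:,0,:].astype(float),cv2.fitEllipse(h)
H={n:fitell(n,r) for n,r in(('scene',(340,392,235,285)),('side',(345,392,195,245)))}
print({k:v[1] for k,v in H.items()})
def par(p):
    y=p[3];n=np.array([.5*np.cos(y),.5*np.sin(y),.866]);l=np.array([-np.sin(y),np.cos(y),0]);return n,l,np.cross(n,l)
def res(p):
    n,l,e=par(p);r=[]
    t=np.linspace(0,2*np.pi,90)
    for k,(h,_) in H.items():
        q=np.array([proj(k,p[:3]+p[4]*(np.cos(a)*l+np.sin(a)*e)) for a in t])
        d=np.array([cv2.pointPolygonTest(q.astype(np.float32).reshape(-1,1,2),tuple(x),True) for x in h]);r+=list(d)
    return r
f=least_squares(res,[.612,-.014,.175,np.radians(-45),.05]);print('dial top fit',f.x.round(4),np.degrees(f.x[3]),'rms',np.sqrt(np.mean(f.fun**2)))
n,l,e=par(f.x);d=B-A;phi=np.degrees(np.arctan2(d@e,d@l));print('mark angle from lateral about n',phi,'out of plane',d@n)
E
```

```text
marks [ 0.5862 -0.0045  0.1951] [ 0.6448 -0.0314  0.1582] len 0.07430086650924805 mid [ 0.6155 -0.0179  0.1767]
corners [[ 0.501 -0.024  0.008]
 [ 0.64  -0.104  0.008]
 [ 0.706 -0.     0.008]]
edges 0.1605662862745173 0.12353891430125412 [-29.98359565  57.46111775]
side corners [[ 0.502 -0.02   0.   ]
 [ 0.65  -0.096  0.   ]
 [ 0.712  0.013  0.   ]] [-27.18549929  60.52029906] 0.16691956308695058 0.12523029799232532
far [0.266 0.375 0.249]
big [ 0.253 -0.32   0.258]
{'scene': ((366.9863586425781, 259.84649658203125), (37.893856048583984, 38.69081115722656), 14.824567794799805), 'side': ((368.180419921875, 218.85902404785156), (28.98253631591797, 46.446372985839844), 135.40103149414062)}Traceback (most recent call last):
  File "<stdin>", line 28, in <module>
    return func(*args, **kwargs)
    result = trf(vector_fun.fun, vector_fun.jac, x0, f0, J0, lb, ub, ftol, xtol,
                 gtol, max_nfev, x_scale, loss_function, tr_solver,
                 tr_options.copy(), verbose, callback=callback_wrapped)
    return trf_no_bounds(
        fun, jac, x0, f0, J0, ftol, xtol, gtol, max
[... 788 characters left out ...]
in f_evals]
                                    ^^^^^^^
    f = np.atleast_1d(self.fun(x, *self.args, **self.kwargs))
                      ~~~~~~~~^^^^^^^^^^^^^^^^^^^^^^^^^^^^^^
    return np.atleast_1d(self.fun(x))
                         ~~~~~~~~^^^
    return self.f(x, *self.args, **self.kwargs)
           ~~~~~~^^^^^^^^^^^^^^^^^^^^^^^^^^^^^^
  File "<stdin>", line 25, in res
  File "h.py", line 15, in proj
    c,f=K(n); E=ext(n) if E is None else E
                ~~~^^^
  File "h.py", line 7, in ext
    c,f=K(n)
        ~^^^
  File "h.py", line 5, in K
    c=arm.get_calibration(n); f=240/np.tan(np.radians(c['fovy']/2)); return c,f
ValueError: time passes only in moves, steps and waits
```

```bash
python3 -m crank '{"travel":[[0,-0.05,0],[0,-0.10,0],[0,-0.15,0],[-0.033,-0.15,-0.038],[-0.066,-0.15,-0.076],[-0.099,-0.15,-0.114],[-0.132,-0.15,-0.152],[-0.165,-0.15,-0.190]],"yaw":[0,0,0,0,0,0,0,0],"fingers":[100,100,100,100,100,100,100,100]}'
python3 -m crank '{"travel":[[-0.033,0,-0.038],[-0.066,0,-0.076],[-0.099,0,-0.114],[-0.132,0,-0.152],[-0.165,0,-0.190],[-0.198,0,-0.228],[-0.231,0,-0.266],[-0.264,0,-0.304]],"yaw":[0,0,0,0,0,0,0,0],"fingers":[100,100,100,100,100,100,100,100]}'
python3 -m crank '{"travel":[[-0.033,0,-0.038],[-0.066,0,-0.076],[-0.099,0.02,-0.114],[-0.103,0.05,-0.120],[-0.103,0.07,-0.120],[-0.103,0.07,-0.120]],"yaw":[0,0,8,16,16,16],"fingers":[100,100,100,100,100,100]}'
cat >> h.py <<'E'
import functools
K=functools.lru_cache(None)(K)
E
python3 - <<'E'
from h import *
im=snap('wrist','w1.png')
for t in ('dial_marks','ring_grip','cap_horns','dial_mark_tip'): print(t,[(np.round(q['point'],1).tolist(),round(q['p'],2)) for q in arm.pinpoint(t,'wrist')[:3]])
E
```

```text
clock: 3.2
eef_pos: [0.293, 0.4301, 0.3726]
tool_rot: [-90.0, -0.0, 77.2]
wrist_force: [1.5, 0.8, 0.2]
width: 0.0944
clock: 4.0
eef_pos: [0.5292, 0.1069, 0.3728]
tool_rot: [-90.0, -0.0, 77.1]
wrist_force: [0.1, 0.9, -0.1]
width: 0.0942
clock: 4.6
eef_pos: [0.6208, -0.0187, 0.2982]
tool_rot: [-89.6, 0.1, 61.1]
wrist_force: [0.1, -0.5, 0.3]
width: 0.0942
dial_marks []
ring_grip []
cap_horns []
dial_mark_tip [([315.9, 191.8], 0.84)]
```

View pics/w1.png

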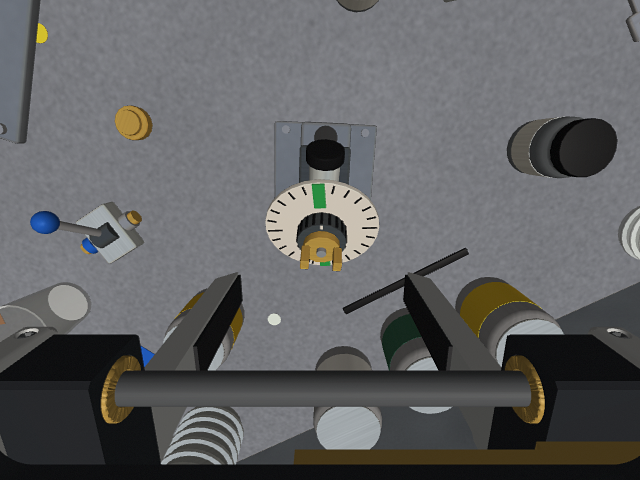

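Wrist view: the dial is centred near (322,222), with marks at (319,195) and (325,263). The horns are at (305,262) and (337,264), roughly at right angles to the marks. Next I'll fit the dial pose over all three views.

```bash
cat > fit.py <<'E'
from h import *
from scipy.optimize import least_squares
EX={k:ext(k) for k in('scene','side','wrist')}
def hull(f,roi):
    im=cv2.imread(f).astype(int);x0,x1,y0,y1=roi
    m=np.zeros(im.shape[:2],np.uint8);sub=im[y0:y1,x0:x1]
    m[y0:y1,x0:x1]=((sub.min(2)>150)&(sub[:,:,2]-sub[:,:,0]>8))*255
    cs,_=cv2.findContours(m,cv2.RETR_EXTERNAL,cv2.CHAIN_APPROX_NONE);return cv2.convexHull(max(cs,key=len))[:,0,:].astype(float)
H={'scene':hull('pics/scene0.png',(340,392,235,285)),'side':hull('pics/side0.png',(345,392,195,245)),'wrist':hull('pics/w1.png',(255,390,170,275))}
def par(y):
    n=np.array([.5*np.cos(y),.5*np.sin(y),.866]);l=np.array([-np.sin(y),np.cos(y),0]);return n,l,np.cross(n,l)
def res(p):
    n,l,e=par(p[3]);r=[];t=np.linspace(0,2*np.pi,90)
    for k,h in H.items():
        q=np.array([proj(k,p[:3]+.05*(np.cos(a)*l+np.sin(a)*e),EX[k]) for a in t],np.float32).reshape(-1,1,2)
        w={'scene':1,'side':1,'wrist':.7}[k]
        d=[w*cv2.pointPolygonTest(q,tuple(x),True) for x in h]; r+=list(np.interp(np.linspace(0,1,40),np.linspace(0,1,len(d)),d))
    return r
f=least_squares(res,[.612,-.014,.175,np.radians(-29)],diff_step=1e-3,loss='soft_l1');p=f.x
n,l,e=par(p[3]);c=p[:3]
print('dial top',c.round(4),'yaw',np.degrees(p[3]),[np.sqrt(np.mean(x**2)).round(2) for x in np.split(f.fun,3)],{k:len(v) for k,v in H.items()})
def onpl(px,s): # intersect wrist ray with plane s above dial top
    o,d=ray('wrist',px,EX['wrist']);return o+d*(((c+s*n-o)@n)/(d@n))-c
a=onpl((319,195),0);b=onpl((325,263),0)
print('marks (lat,e)',[(x@l*1e3,x@e*1e3) for x in(a,b)],'horn tops',[(x@l*1e3,x@e*1e3) for x in(onpl((305,266),.042),onpl((337,268),.042))])
r=c+.009*n;print('ring',r.round(4))
for s in(.022,.047-.005,.0): print(s,proj('wrist',c+s*n,EX['wrist']))
S=arm.get_state();R=Ro.from_euler('xyz',S['tool_rot'],degrees=True).as_matrix();print('ring in tool',(R.T@(r-S['eef_pos'])).round(4),S['joints'].round(1))
E
python3 fit.py
```

```text
dial top [ 0.6162 -0.0156  0.1754] yaw -31.433028772595424 [np.float64(0.67), np.float64(1.19), np.float64(0.75)] {'scene': 21, 'side': 17, 'wrist': 36}
marks (lat,e) [(np.float64(-2.734398204604624), np.float64(36.520984093827124)), (np.float64(6.134426284831827), np.float64(-49.78651445097559))] horn tops [(np.float64(-11.593378398010037), np.float64(-3.7009923724751967)), (np.float64(14.523503806056631), np.float64(-4.538109361230121))]
ring [ 0.62   -0.018   0.1832]
0.022 [320.05566339 245.39501599]
0.042 [319.40387097 263.71576767]
0.0 [320.70339801 227.18832232]
ring in tool [-0.0015  0.1216  0.003 ] [-12.1   7.2  88.5  -0.   84.1 -73.2]
```

```bash
python3 -m crank '{"travel":[[-0.0015,0.03,0.001],[-0.0015,0.06,0.001],[-0.0015,0.085,0.001],[-0.0015,0.0965,0.001],[-0.0015,0.0965,0.001],[-0.0015,0.0965,0.001]],"yaw":[8,15.5,15.5,15.5,15.5,15.5],"fingers":[60,60,60,60,60,60]}'
python3 -m crank '{"travel":[[0,0,0],[0,0,0],[0,0,0],[0,0,0]],"yaw":[0,0,0,0],"fingers":[30,30,30,30]}'
python3 - <<'E'
from h import *
snap('wrist','w2.png');s=arm.get_state();print(s['joints'].round(1),s['wrist_force'].round(1),s['moment'].round(2),s['width'])
E
```

```text
clock: 5.45
eef_pos: [0.6217, -0.0192, 0.2078]
tool_rot: [-90.1, -0.1, 45.6]
wrist_force: [0.1, -0.5, -0.2]
width: 0.0563
clock: 5.85
eef_pos: [0.6204, -0.0208, 0.2077]
tool_rot: [-90.1, 0.2, 45.7]
wrist_force: [-4.8, -3.7, 5.1]
width: 0.036
[-12.3  11.   94.4  -0.3  74.6 -57.9] [-4.3 -4.6  5.1] [-1.14  1.23  0.21] 0.03583583702770949
```

View pics/w2.png

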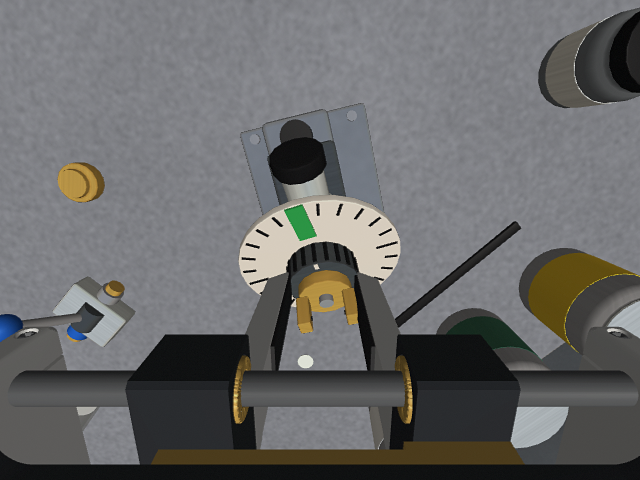

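The grip is too high: 36 mm is the cap body. I'll open, go 6.5 mm lower and close again.

```bash
python3 -m crank '{"travel":[[0,0,0],[0,0,0],[0,0.003,0],[0,0.0065,0],[0,0.0065,0],[0,0.0065,0]],"yaw":[0,0,0,0,0,0],"fingers":[60,60,60,60,60,60]}'
python3 -m crank '{"travel":[[0,0,0],[0,0,0],[0,0,0],[0,0,0]],"yaw":[0,0,0,0],"fingers":[30,30,30,30]}'
```

```text
clock: 6.5
eef_pos: [0.6206, -0.019, 0.199]
tool_rot: [-90.0, 0.0, 45.6]
wrist_force: [-0.1, -0.3, -0.2]
width: 0.056
clock: 6.9
eef_pos: [0.62, -0.0201, 0.1994]
tool_rot: [-90.0, 0.2, 45.6]
wrist_force: [-4.6, -4.0, 1.6]
width: 0.0408
```

```bash
python3 -m crank '{"travel":[[0,0,0],[0,0,0],[0,0,0],[0,0,0],[0,0,0]],"yaw":[-6.5,-13,-19.5,-26,-26],"fingers":[30,30,30,30,30]}'
python3 - <<'E'
from h import *
im=snap('wrist','w3.png');s=arm.get_state();print(s['wrist_force'].round(1),s['moment'].round(2),s['width'])
a=cv2.imread('pics/w2.png')[170:370,220:420];b=im[170:370,220:420,::-1]
cv2.imwrite('pics/c3.png',cv2.resize(np.hstack([a,b]),None,fx=2,fy=2))
E
```

```text
clock: 7.4
eef_pos: [0.6207, -0.0193, 0.1995]
tool_rot: [-90.0, -0.0, 71.6]
wrist_force: [-1.7, -1.6, 0.4]
width: 0.0409
[-1.7 -1.6  0.5] [ 0.15  0.11 -0.13] 0.04098601545552515
```

View pics/c3.png

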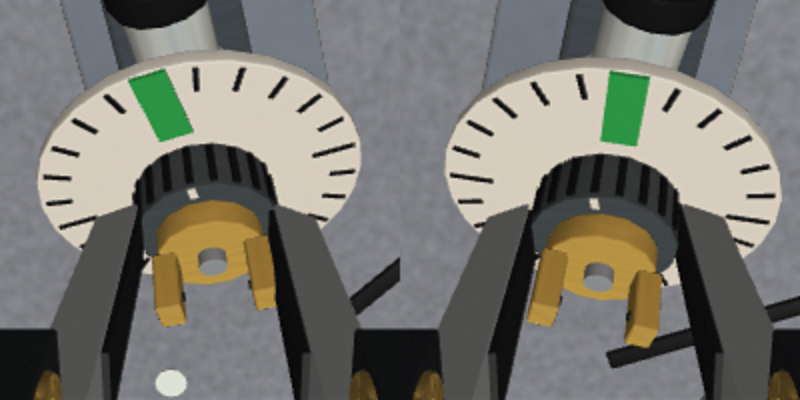

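The ring's white index tick turned with the tool. The cap seems to follow it. I'll carry on with more strokes.

```bash

python3 -m crank '{"travel":[[0,0,0],[0,0,0],[0,0,0],[0,0,0],[0,0,0],[0,0,0],[0,0,0],[0,0,0]],"yaw":[0,0,6.5,13,19.5,26,26,26],"fingers":[58,58,58,58,58,58,30,30]}'
python3 -m crank '{"travel":[[0,0,0],[0,0,0],[0,0,0],[0,0,0],[0,0,0],[0,0,0],[0,0,0]],"yaw":[0,0,-6.5,-13,-19.5,-26,-26],"fingers":[30,30,30,30,30,30,30]}'
python3 -m crank '{"travel":[[0,0,0],[0,0,0],[0,0,0],[0,0,0],[0,0,0],[0,0,0],[0,0,0],[0,0,0]],"yaw":[0,0,6.5,13,19.5,26,26,26],"fingers":[58,58,58,58,58,58,30,30]}'
python3 -m crank '{"travel":[[0,0,0],[0,0,0],[0,0,0],[0,0,0],[0,0,0],[0,0,0],[0,0,0]],"yaw":[0,0,-6.5,-13,-19.5,-26,-26],"fingers":[30,30,30,30,30,30,30]}'
python3 -c "
from h import *
im=snap('wrist','w4.png');s=arm.get_state();print(s['moment'].round(2))
c=[cv2.imread('pics/%s.png'%k)[170:370,220:420] for k in('w3','w4')]
cv2.imwrite('pics/c4.png',cv2.resize(np.hstack(c),None,fx=2,fy=2))"
```

```text
clock: 8.25
eef_pos: [0.62, -0.0199, 0.1994]
tool_rot: [-90.0, 0.2, 45.8]
wrist_force: [-7.2, -8.0, 3.7]
width: 0.0422
clock: 8.95
eef_pos: [0.6203, -0.019, 0.1991]
tool_rot: [-89.9, -0.0, 71.6]
wrist_force: [-2.2, -1.4, 0.2]
width: 0.041
clock: 9.75
eef_pos: [0.6202, -0.02, 0.1995]
tool_rot: [-90.0, 0.2, 45.8]
wrist_force: [-7.9, -7.6, 3.1]
width: 0.0418
clock: 10.45
eef_pos: [0.6204, -0.0191, 0.1993]
tool_rot: [-89.9, -0.0, 71.6]
wrist_force: [-2.5, -0.4, 0.7]
width: 0.0411
[ 0.32  0.41 -0.16]
```

View pics/c4.png

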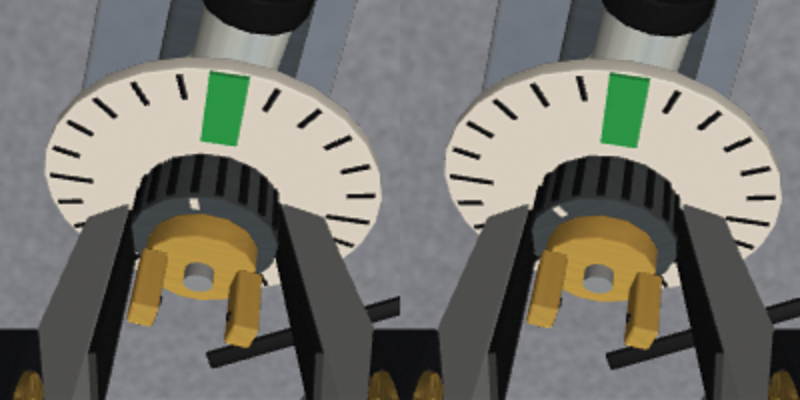

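```bash
cat > phi.py <<'E'
from h import *
c=np.array([.6162,-.0156,.1754]);y=np.radians(-31.4)
n=np.array([.5*np.cos(y),.5*np.sin(y),.866]);l=np.array([-np.sin(y),np.cos(y),0]);e=np.cross(n,l)
def pl(px,s,pose=None):
    E=ext('wrist',pose);o,d=ray('wrist',px,E);x=o+d*(((c+s*n-o)@n)/(d@n))-c
    u,v=x@l*1e3,x@e*1e3;return round(u,1),round(v,1),round(np.degrees(np.arctan2(v,u)),1)
P2=dict(eef_pos=[.6204,-.0208,.2077],tool_rot=[-90.1,.2,45.7]);P3=dict(eef_pos=[.6207,-.0193,.1995],tool_rot=[-90,0,71.6])
E
python3 - <<'E'
from phi import *
for nm,p,P in(('tick2',(316.5,266.5),P2),('tick3',(317,271.5),P3),('tick4',(300,275.5),P3)):print(nm,pl(p,.017,P))
for nm,p,P in(('h2',[(304,326),(352,318)],P2),('h3',[(291,330),(339,340)],P3)):print(nm,[pl(q,.042,P) for q in p])
print('holes',pl((326,300),.03,P2),pl((319,308),.03,P3))
E
```

```text
tick2 (np.float64(-1.3), np.float64(22.8), np.float64(93.3))
tick3 (np.float64(-7.3), np.float64(22.3), np.float64(108.2))
tick4 (np.float64(-15.2), np.float64(16.1), np.float64(133.4))
h2 [(np.float64(-13.5), np.float64(8.4), np.float64(148.1)), (np.float64(11.4), np.float64(6.7), np.float64(30.5))]
h3 [(np.float64(-13.9), np.float64(4.2), np.float64(163.1)), (np.float64(10.6), np.float64(4.0), np.float64(20.5))]
holes (np.float64(-0.2), np.float64(9.5), np.float64(91.4)) (np.float64(-2.3), np.float64(10.0), np.float64(103.0))
```

The tick has gone about 50° in 3 strokes and the cap hasn't moved. The stop is at 74°, so I'll do two more strokes.

```bash

python3 -m crank '{"travel":[[0,0,0],[0,0,0],[0,0,0],[0,0,0],[0,0,0],[0,0,0],[0,0,0],[0,0,0]],"yaw":[0,0,6.5,13,19.5,26,26,26],"fingers":[58,58,58,58,58,58,30,30]}'
python3 -m crank '{"travel":[[0,0,0],[0,0,0],[0,0,0],[0,0,0],[0,0,0],[0,0,0],[0,0,0]],"yaw":[0,0,-6.5,-13,-19.5,-26,-26],"fingers":[30,30,30,30,30,30,30]}'
python3 -m crank '{"travel":[[0,0,0],[0,0,0],[0,0,0],[0,0,0],[0,0,0],[0,0,0],[0,0,0],[0,0,0]],"yaw":[0,0,6.5,13,19.5,26,26,26],"fingers":[58,58,58,58,58,58,30,30]}'
python3 -m crank '{"travel":[[0,0,0],[0,0,0],[0,0,0],[0,0,0],[0,0,0],[0,0,0],[0,0,0]],"yaw":[0,0,-6.5,-13,-19.5,-26,-26],"fingers":[30,30,30,30,30,30,30]}'
python3 -c "
from h import *
im=snap('wrist','w5.png');s=arm.get_state();print(s['moment'].round(2))
c=[cv2.imread('pics/%s.png'%k)[170:370,220:420] for k in('w4','w5')]
cv2.imwrite('pics/c5.png',cv2.resize(np.hstack(c),None,fx=2,fy=2))"
```

```text
clock: 11.3
eef_pos: [0.6202, -0.02, 0.1995]
tool_rot: [-90.0, 0.2, 45.8]
wrist_force: [-6.8, -8.5, 2.5]
width: 0.0421
clock: 12.0
eef_pos: [0.6204, -0.0191, 0.1993]
tool_rot: [-89.9, -0.0, 71.6]
wrist_force: [-1.9, 0.1, 0.3]
width: 0.0412
clock: 12.8
eef_pos: [0.6201, -0.02, 0.1995]
tool_rot: [-90.0, 0.2, 45.8]
wrist_force: [-8.3, -7.6, 2.9]
width: 0.0424
clock: 13.5
eef_pos: [0.6199, -0.019, 0.1986]
tool_rot: [-89.9, -0.0, 71.7]
wrist_force: [-2.4, -0.5, -1.7]
width: 0.0408
[0.15 0.53 0.04]
```

View pics/c5.png

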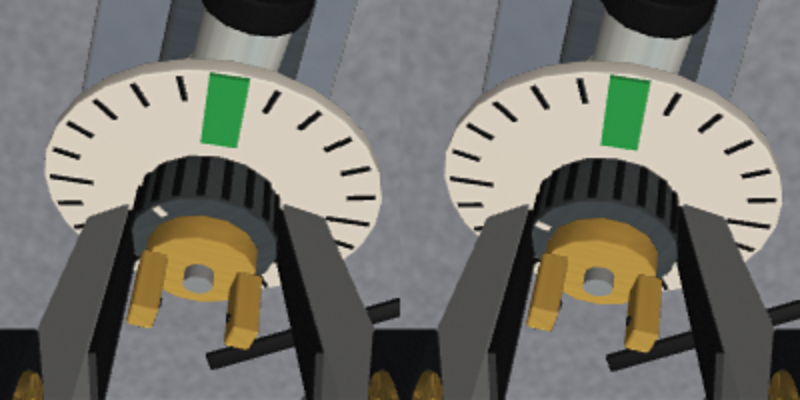

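```bash
python3 -c "
from phi import *
print(pl((291.5,283),.017,P3))
q=[np.array(pl(p,.017,P)[:2]) for p,P in(((316.5,266.5),P2),((317,271.5),P3),((300,275.5),P3),((291.5,283),P3))]
for off in((-1,5),(-1,3),(0,5)):print(off,[np.degrees(np.arctan2(*(x-off)[::-1])).round(0) for x in q],[np.linalg.norm(x-off).round(1) for x in q])
"
```

```text
(np.float64(-18.7), np.float64(8.1), np.float64(156.6))
(-1, 5) [np.float64(91.0), np.float64(110.0), np.float64(142.0), np.float64(170.0)] [np.float64(17.8), np.float64(18.4), np.float64(18.0), np.float64(18.0)]
(-1, 3) [np.float64(91.0), np.float64(108.0), np.float64(137.0), np.float64(164.0)] [np.float64(19.8), np.float64(20.3), np.float64(19.3), np.float64(18.4)]
(0, 5) [np.float64(94.0), np.float64(113.0), np.float64(144.0), np.float64(171.0)] [np.float64(17.8), np.float64(18.8), np.float64(18.8), np.float64(19.0)]
```

The tick has gone about 79° by estimate, so the ring is at the 74° stop, and the cap is unmoved at about -2°. The marks are at -84°. I'll release, rise, turn the wrist to cage one horn across its 10 mm width, and take two settled views on the way to triangulate the horns.

```bash

python3 -m crank '{"travel":[[0,0,0],[0,0,0],[0,-0.03,0],[0,-0.06,0],[0,-0.075,0],[0,-0.075,0],[0,-0.075,0],[0,-0.075,0]],"yaw":[0,0,0,0,0,0,0,0],"fingers":[60,60,60,60,60,60,60,60]}'
python3 -c "
from h import *;import pickle
s=arm.get_state();im=snap('wrist','w6.png');pickle.dump(s,open('w6.pkl','wb'));print(s['joint_velocities'].round(2))"
python3 -m crank '{"travel":[[0,0,0],[0,0,0],[0,0,0],[0,0,0],[0,0,0],[0,0,0],[0,0,0],[0,0,0]],"yaw":[8,16,24,32,40,48,56,64],"fingers":[35,35,30,24,24,24,24,24]}'
python3 -m crank '{"travel":[[0,0,0],[0,0,0],[0,0,0],[0,0,0],[0,0,0],[0,0,0],[0,0,0],[0,0,0]],"yaw":[8,16,24,32,40,41.5,41.5,41.5],"fingers":[24,24,24,24,24,24,24,24]}'
python3 -c "
from h import *;import pickle
s=arm.get_state();im=snap('wrist','w7.png');pickle.dump(s,open('w7.pkl','wb'));print(s['joint_velocities'].round(2),s['joints'].round(1))
P=[pickle.load(open(f'w{k}.pkl','rb')) for k in(6,7)];o=[]
for k,p in zip((6,7),P):
    q=proj('wrist',[.63,-.024,.20],ext('wrist',p)).round().astype(int);x=max(q[0]-75,0);y=max(min(q[1]-75,330),0);print(x,y)
    o.append(cv2.resize(cv2.imread(f'pics/w{k}.png')[y:y+150,x:x+150],(400,400),interpolation=2))
cv2.imwrite('pics/c67.png',np.hstack(o))"
```

```text
clock: 14.35
eef_pos: [0.62, -0.019, 0.2724]
tool_rot: [-89.8, 0.0, 71.6]
wrist_force: [-0.3, -0.1, 0.3]
width: 0.0569
[-0.07  0.18  0.05 -0.01  0.2  -0.05]
clock: 15.2
eef_pos: [0.6202, -0.0191, 0.2729]
tool_rot: [-90.0, 0.1, 7.3]
wrist_force: [-0.4, 0.5, 0.1]
width: 0.023
clock: 16.0
eef_pos: [0.6205, -0.0192, 0.2739]
tool_rot: [-90.0, 0.0, -33.8]
wrist_force: [0.1, -0.0, 0.3]
width: 0.0225
[ 0.13 -0.19 -0.2  -0.03 -0.08  0.3 ] [-12.2   8.   90.7   0.   81.3  21.6]
245 196
262 179
```

View pics/c67.png

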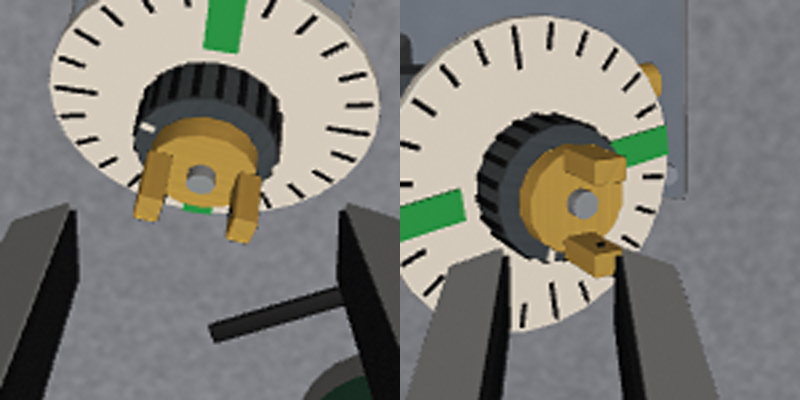

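```bash
python3 - <<'E'
from phi import *;import pickle
P=[pickle.load(open(f'w{k}.pkl','rb')) for k in(6,7)];E=[ext('wrist',p) for p in P];O=[(245,196),(262,179)];k=.375
def T(a,b,nm):
    q=[(O[i][0]+k*v[0],O[i][1]+k*v[1]) for i,v in enumerate((a,b))]
    X=tri([ray('wrist',q[i],E[i]) for i in(0,1)]);d=X-c
    print(nm,X.round(4),'l,e,n mm',(d@l*1e3).round(1),(d@e*1e3).round(1),(d@n*1e3).round(1),'res',[(proj('wrist',X,E[i])-q[i]).round(1) for i in (0,1)])
T((201,180),(183,205),'hole'); T((241,225),(200,165),'horn+'); T((148,208),(195,255),'horn-')
T((225,27),(32,212),'mark up'); T((148,128),(150,257),'tick')
A=c+.033*n;print('axis s38',A.round(4));
def show(p):
    p=np.radians(p);h=A+.013*(np.cos(p)*l+np.sin(p)*e);return h
for p in(-2,-22,-43,-64,-84):
    t=np.radians(p);v=-np.sin(t)*l+np.cos(t)*e;print(p,show(p).round(4),'jaw az',np.degrees(np.arctan2(v[1],v[0])).round(1)-180)
E
```

```text
hole [ 0.6251 -0.0227  0.1985] l,e,n mm -1.4 1.8 25.7 res [array([-0.4,  0.3]), array([-0.4, -0.3])]
horn+ [ 0.637  -0.0141  0.2082] l,e,n mm 12.1 1.7 36.9 res [array([ 0.9, -0.7]), array([0.9, 0.8])]
horn- [ 0.6228 -0.0347  0.2115] l,e,n mm -12.9 4.6 39.1 res [array([ 2.2, -1.7]), array([2. , 1.8])]
mark up [ 0.5871 -0.0027  0.1925] l,e,n mm -4.2 35.9 -1.0 res [array([ 0.1, -0.1]), array([0.1, 0.1])]
tick [ 0.6075 -0.0324  0.1933] l,e,n mm -18.9 7.7 16.1 res [array([-0.2,  0.2]), array([-0.2, -0.2])]
axis s38 [ 0.6303 -0.0242  0.204 ]
-2 [ 0.6374 -0.0133  0.2038] jaw az -33.69999999999999
-22 [ 0.6402 -0.0161  0.2015] jaw az -56.400000000000006
-43 [ 0.6418 -0.0201  0.1995] jaw az -78.5
-64 [ 0.6419 -0.0246  0.1981] jaw az -98.5
-84 [ 0.6405 -0.0289  0.1975] jaw az -116.2
```

The hole triangulates well: the axis is offset (-1.3, +1.8) mm from the fit and the body height agrees. I'll descend over the +lateral horn and check the force.

```bash

python3 -m crank '{"travel":[[0.0095,0,0.0132],[0.0095,0.02,0.0132],[0.0095,0.038,0.0132],[0.0095,0.048,0.0132],[0.0095,0.048,0.0132]],"yaw":[0,0,0,0,0],"fingers":[24,24,24,24,24]}'

```

```text
clock: 16.55
eef_pos: [0.635, -0.0134, 0.2245]
tool_rot: [-90.1, 0.2, -33.9]
wrist_force: [-0.1, -0.4, -0.8]
width: 0.0225
```

```bash

python3 -m crank '{"travel":[[0.0014,0.0012,-0.0002],[0.0028,0.0023,-0.0005],[0.0042,0.0035,-0.001],[0.0055,0.0046,-0.0018],[0.0068,0.0056,-0.0027],[0.008,0.0066,-0.0038],[0.0091,0.0074,-0.0054],[0.01,0.0082,-0.0069]],"yaw":[8.1,16.2,24.3,32.4,40.5,48.6,56.7,64.8],"fingers":[24,22,20,20,20,20,20,20]}'
python3 -m crank '{"travel":[[0.0015,0.0005,-0.0002],[0.003,0.001,-0.0004],[0.0046,0.0015,-0.0007],[0.0046,0.0015,-0.0007],[0.0046,0.0015,-0.0007],[0.0046,0.0015,-0.0007],[0.0046,0.0015,-0.0007]],"yaw":[6,12,18.1,18.1,18.1,18.1,18.1],"fingers":[20,20,20,10,5,5,5]}'
python3 -c "
from h import *;import pickle
s=arm.get_state();im=snap('wrist','w8.png');pickle.dump(s,open('w8.pkl','wb'));print(s['moment'].round(2))
q=proj('wrist',[.63,-.024,.20]).round().astype(int);x=max(q[0]-100,0);y=max(min(q[1]-80,330),0);print(x,y)
cv2.imwrite('pics/c8.png',cv2.resize(im[y:y+150,x:x+200,::-1],(800,600),interpolation=2))"
```

```text
clock: 17.35
eef_pos: [0.6405, -0.0235, 0.2195]
tool_rot: [-90.0, 0.2, -99.0]
wrist_force: [-1.6, 5.2, 1.7]
width: 0.0188
clock: 18.05
eef_pos: [0.6415, -0.0258, 0.2171]
tool_rot: [-89.8, 0.5, -116.7]
wrist_force: [11.1, 10.8, -7.4]
width: 0.0089
[ 2.   -1.83 -0.07]
229 225
```

View pics/c8.png

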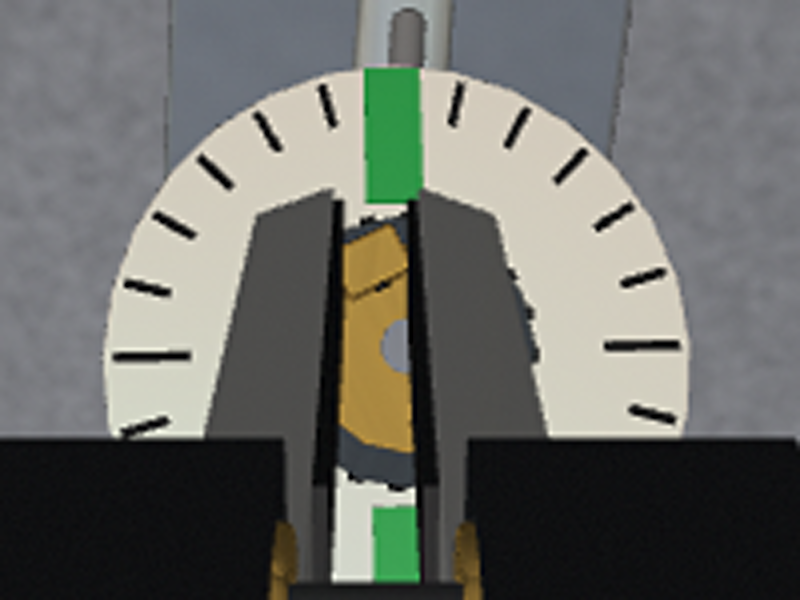

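The horn is held but lags by about 27°, with the jaws sprung to one side. I'll loosen, push the trailing side a few mm further, centre and close again.

```bash

python3 -m crank '{"travel":[[0,0,0],[0,0,0],[0.002,0,0],[0.004,0,0],[0.004,0,0],[0.002,0,0],[0,0,0],[0,0,0]],"yaw":[0,0,0,0,0,0,0,0],"fingers":[18,18,18,18,18,16,14,13]}'
python3 -m crank '{"travel":[[0,0,0],[0,0,0],[0,0,0],[0,0,0]],"yaw":[0,0,0,0],"fingers":[12,8,5,5]}'
python3 - <<'E'
from phi import *
s=arm.get_state();print(s['eef_pos'],s['moment'].round(2));im=snap('wrist','w9.png')
for t in('cap_horns','dial_marks','dial_mark_tip'):print(t,[(np.round(q['point'],1).tolist(),round(q['p'],2)) for q in arm.pinpoint(t,'wrist')[:3]])
# brass pixels between jaws
hsv=cv2.cvtColor(im,cv2.COLOR_RGB2HSV);m=cv2.inRange(hsv,(12,110,90),(28,255,255));sub=m[265:345,300:350]
for r in range(0,80,5):
    x=np.where(sub[r])[0];print(265+r,(300+x.min(),300+x.max()) if len(x) else None,end=' ')
E
```

```text
clock: 18.9
eef_pos: [0.6395, -0.0293, 0.2176]
tool_rot: [-89.9, 0.0, -116.8]
wrist_force: [1.4, 0.8, 0.4]
width: 0.0125
clock: 19.3
eef_pos: [0.6397, -0.029, 0.2175]
tool_rot: [-89.9, 0.1, -116.8]
wrist_force: [3.9, 3.8, 1.3]
width: 0.0088
[ 0.63974386 -0.02900946  0.21751746] [ 0.77 -0.55 -0.03]
cap_horns [([216.0, 125.7], 0.28)]
dial_marks []
dial_mark_tip [([322.7, 386.1], 0.82), ([213.4, 125.0], 0.52)]
265 None 270 None 275 None 280 (np.int64(327), np.int64(329)) 285 (np.int64(315), np.int64(330)) 290 (np.int64(315), np.int64(330)) 295 (np.int64(316), np.int64(330)) 300 (np.int64(315), np.int64(329)) 305 (np.int64(315), np.int64(330)) 310 (np.int64(315), np.int64(317)) 315 (np.int64(315), np.int64(330)) 320 (np.int64(315), np.int64(330)) 325 (np.int64(314), np.int64(331)) 330 (np.int64(314), np.int64(331)) 335 (np.int64(315), np.int64(331)) 340 (np.int64(321), np.int64(330))
```

```bash

python3 -m crank '{"travel":[[0,0,0],[0,0,0],[0,-0.02,0],[0,-0.05,0],[0,-0.07,0],[0,-0.07,0],[0,-0.07,0]],"yaw":[0,0,0,0,0,0,0],"fingers":[20,20,20,22,24,24,24]}'
python3 -c "
from h import *;import pickle
s=arm.get_state();im=snap('wrist','w10.png');pickle.dump(s,open('w10.pkl','wb'))
q=proj('wrist',[.63,-.024,.20]).round().astype(int);x=max(q[0]-100,0);y=max(min(q[1]-75,330),0);print(x,y)
cv2.imwrite('pics/c10.png',cv2.resize(im[y:y+150,x:x+200,::-1],(800,600),interpolation=2))"
```

```text
clock: 20.2
eef_pos: [0.6385, -0.0296, 0.2859]
tool_rot: [-90.1, -0.1, -116.8]
wrist_force: [0.3, -0.1, -0.4]
width: 0.0226
221 187
```

View pics/c10.png

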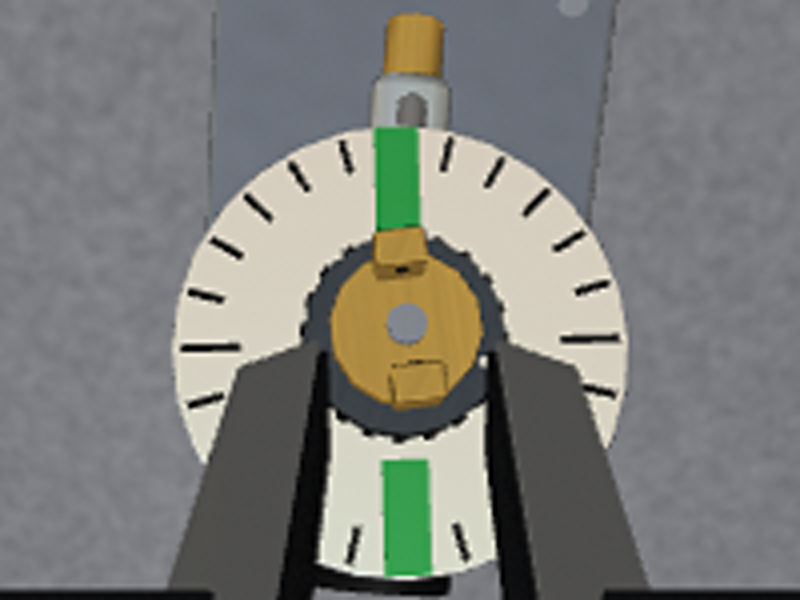

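The horns are now almost along the marks. Horns: crop (400,242) and (418,385). Marks: (397,180) and (407,517). Next I'll quantify that.

```bash
python3 - <<'E'
from phi import *;import pickle
P=pickle.load(open('w10.pkl','rb'));f=lambda x,y:(221+x/4,187+y/4)
g=lambda a,b,s:(lambda p,q:(p[:2],q[:2],np.degrees(np.arctan2(p[1]-q[1],p[0]-q[0])).round(1)))(pl(f(*a),s,P),pl(f(*b),s,P))
print('marks',g((397.5,180),(407,517),0));print('horn tops',g((400,243),(418,384),.042)); print('hole',pl(f(407,324),.025,P))
# subpixel: use green mask line
im=cv2.imread('pics/w10.png');hsv=cv2.cvtColor(im,cv2.COLOR_BGR2HSV)
m=cv2.inRange(hsv,(50,120,60),(80,255,255));k,_,st,ce=cv2.connectedComponentsWithStats(m)
for i in range(1,k):
    if st[i,4]>100: print(ce[i],st[i],pl(ce[i],0,P))
E
```

```text
marks ((np.float64(1.8), np.float64(-34.2)), (np.float64(-5.4), np.float64(38.6)), np.float64(-84.4))
horn tops ((np.float64(1.1), np.float64(-10.9)), (np.float64(-4.1), np.float64(15.3)), np.float64(-78.8))
hole (np.float64(-1.8), np.float64(1.7), np.float64(136.6))
[319.79850746 231.36567164] [315 219  11  26 268] (np.float64(2.3), np.float64(-34.7), np.float64(-86.2))
[  8.91768827 322.18914186] [  0 302  29  40 571] (np.float64(246.7), np.float64(61.0), np.float64(13.9))
[322.16768293 316.21646341] [317 302  12  29 328] (np.float64(-4.9), np.float64(38.6), np.float64(97.3))
```

The horns are 5.6° off, inside the 7.4° limit but close. I'll regrip shifted +1.8 mm and yawed +4° to tighten that.

```bash

python3 -m crank '{"travel":[[0.0018,0.03,0],[0.0018,0.055,0],[0.0018,0.07,0],[0.0018,0.07,0],[0.0018,0.07,0],[0.0018,0.07,0],[0.0018,0.07,0],[0.0018,0.07,0]],"yaw":[4,4,4,4,4,4,4,4],"fingers":[22,20,20,20,10,5,5,5]}'
python3 -m crank '{"travel":[[0,0,0],[0,0,0],[0,0,0],[0,-0.02,0],[0,-0.05,0],[0,-0.07,0],[0,-0.07,0],[0,-0.07,0]],"yaw":[0,0,0,0,0,0,0,0],"fingers":[5,20,20,20,22,24,24,24]}'
python3 - <<'E'
from phi import *;import pickle
s=arm.get_state();im=snap('wrist','w11.png');pickle.dump(s,open('w11.pkl','wb'))
hsv=cv2.cvtColor(im,cv2.COLOR_RGB2HSV)
m=cv2.inRange(hsv,(50,120,60),(80,255,255));k,_,st,ce=cv2.connectedComponentsWithStats(m);q=[]
for i in range(1,k):
    if st[i,4]>100 and ce[i][0]>200: q.append(pl(ce[i],0,s));print(ce[i],q[-1])
print('marks',np.degrees(np.arctan2(q[0][1]-q[1][1],q[0][0]-q[1][0])))
# register: template of old horn patches
a=cv2.imread('pics/w10.png',0);b=cv2.cvtColor(im,cv2.COLOR_RGB2GRAY)
import pickle as p;P=p.load(open('w10.pkl','rb'));h=[]
for x,y in((321,247.75),(325.5,283)):
    t=a[int(y)-8:int(y)+9,int(x)-10:int(x)+11];r=cv2.matchTemplate(b[200:330,260:390],t,cv2.TM_CCOEFF_NORMED);_,v,_,l0=cv2.minMaxLoc(r)
    w=(260+l0[0]+10+x%1,200+l0[1]+8+y%1);h.append(pl(w,.042,s));print(w,round(v,2),h[-1])
print('horns',np.degrees(np.arctan2(h[0][1]-h[1][1],h[0][0]-h[1][0])))
E
```

```text
clock: 21.05
eef_pos: [0.6389, -0.0297, 0.217]
tool_rot: [-90.0, 0.2, -120.8]
wrist_force: [2.4, 5.0, -5.3]
width: 0.0088
clock: 21.85
eef_pos: [0.6383, -0.0312, 0.2871]
tool_rot: [-89.9, -0.0, -120.8]
wrist_force: [-0.1, -0.9, 0.5]
width: 0.0226
[318.04150943 231.7509434 ] (np.float64(2.3), np.float64(-35.1), np.float64(-86.3))
[325.57943925 316.05607477] (np.float64(-5.0), np.float64(38.4), np.float64(97.5))
marks -84.32800026870257
(320, 247.75) 0.9 (np.float64(0.2), np.float64(-11.3), np.float64(-89.1))
(324.5, 283) 0.93 (np.float64(-3.5), np.float64(15.2), np.float64(102.8))
horns -82.05159612610825
```

Now 2.3° off. Next is tightening: I'll go to the ring grip (the same jaw line, half a turn round) and stroke clockwise.

```bash

python3 -m crank '{"travel":[[-0.0011,0,-0.022],[-0.0011,0.01,-0.022],[-0.0011,0.05,-0.022],[-0.0011,0.075,-0.022],[-0.0011,0.087,-0.022],[-0.0011,0.087,-0.022],[-0.0011,0.087,-0.022],[-0.0011,0.087,-0.022]],"yaw":[-6,-12.5,-12.5,-12.5,-12.5,-12.5,-12.5,-12.5],"fingers":[59,59,59,59,59,59,59,59]}'
python3 -m crank '{"travel":[[0,0,0],[0,0,0],[0,0,0],[0,0,0]],"yaw":[0,0,0,0],"fingers":[30,30,30,30]}'
```

```text
clock: 22.7
eef_pos: [0.6201, -0.0188, 0.2002]
tool_rot: [-90.0, 0.0, -108.3]
wrist_force: [-0.4, 0.1, -0.1]
width: 0.0557
clock: 23.1
eef_pos: [0.62, -0.0191, 0.2001]
tool_rot: [-90.0, -0.0, -108.3]
wrist_force: [-0.5, -1.1, 1.6]
width: 0.0411
```

```bash

python3 -m crank '{"travel":[[0,0,0],[0,0,0],[0,0,0],[0,0,0],[0,0,0]],"yaw":[6.5,13,19.5,26,26],"fingers":[30,30,30,30,30]}'
python3 -m crank '{"travel":[[0,0,0],[0,0,0],[0,0,0],[0,0,0],[0,0,0],[0,0,0],[0,0,0],[0,0,0]],"yaw":[0,0,-6.5,-13,-19.5,-26,-26,-26],"fingers":[58,58,58,58,58,58,30,30]}'
python3 -m crank '{"travel":[[0,0,0],[0,0,0],[0,0,0],[0,0,0],[0,0,0],[0,0,0],[0,0,0]],"yaw":[0,0,6.5,13,19.5,26,26],"fingers":[30,30,30,30,30,30,30]}'
cat > chk.py <<'E'
from phi import *;import pickle
def go(tag):
    s=arm.get_state();im=snap('wrist',tag+'.png');pickle.dump(s,open(tag+'.pkl','wb'));E=ext('wrist',s);print('moment',s['moment'].round(2))
    # rectify ring top plane & cap top plane views around axis, as polar strips
    hsv=cv2.cvtColor(im,cv2.COLOR_RGB2HSV)
    ax=c-.0013*l+.0018*e
    out=[]
    for a in range(-180,180,2):
        t=np.radians(a);best=0
        for r in(.0165,.0175,.0185,.0195):
            x,y=np.round(proj('wrist',ax+.017*n+r*(np.cos(t)*l+np.sin(t)*e),E)).astype(int)
            if 0<=x<640 and 0<=y<480: best=max(best,int(im[y,x].min()))
        out.append((best,a))
    print('tick candidates',sorted(out)[::-1][:8])
    a=cv2.imread('pics/w10.png',0);b=cv2.cvtColor(im,cv2.COLOR_RGB2GRAY)
E
python3 -c "
from chk import *
go('w12')
for p in (6,7,10): 
    pass"
```

```text
clock: 23.6
eef_pos: [0.6213, -0.0214, 0.2019]
tool_rot: [-89.6, -0.1, -134.3]
wrist_force: [0.9, -7.9, 6.0]
width: 0.0402
clock: 24.4
eef_pos: [0.6195, -0.0188, 0.1994]
tool_rot: [-90.0, -0.1, -108.4]
wrist_force: [-3.2, -7.6, 0.5]
width: 0.0417
clock: 25.1
eef_pos: [0.6216, -0.0219, 0.202]
tool_rot: [-89.5, -0.1, -134.4]
wrist_force: [1.4, -9.4, 3.7]
width: 0.0402
moment [-2.2   0.19  0.23]
tick candidates [(209, 130), (207, 132), (206, 134), (169, 136), (149, 128), (129, 12), (128, 32), (127, 14)]
```

The tick is now at 132°, down from about 163°; home is about 90°. I'll do three more strokes.

```bash

python3 -m crank '{"travel":[[0,0,0],[0,0,0],[0,0,0],[0,0,0],[0,0,0],[0,0,0],[0,0,0],[0,0,0]],"yaw":[0,0,-6.5,-13,-19.5,-26,-26,-26],"fingers":[58,58,58,58,58,58,30,30]}' | grep force
python3 -m crank '{"travel":[[0,0,0],[0,0,0],[0,0,0],[0,0,0],[0,0,0],[0,0,0],[0,0,0]],"yaw":[0,0,6.5,13,19.5,26,26],"fingers":[30,30,30,30,30,30,30]}'| grep force
python3 -m crank '{"travel":[[0,0,0],[0,0,0],[0,0,0],[0,0,0],[0,0,0],[0,0,0],[0,0,0],[0,0,0]],"yaw":[0,0,-6.5,-13,-19.5,-26,-26,-26],"fingers":[58,58,58,58,58,58,30,30]}'| grep force
python3 -m crank '{"travel":[[0,0,0],[0,0,0],[0,0,0],[0,0,0],[0,0,0],[0,0,0],[0,0,0]],"yaw":[0,0,6.5,13,19.5,26,26],"fingers":[30,30,30,30,30,30,30]}'| grep force
python3 -m crank '{"travel":[[0,0,0],[0,0,0],[0,0,0],[0,0,0],[0,0,0],[0,0,0],[0,0,0],[0,0,0]],"yaw":[0,0,-6.5,-13,-19.5,-26,-26,-26],"fingers":[58,58,58,58,58,58,30,30]}'| grep force
python3 -m crank '{"travel":[[0,0,0],[0,0,0],[0,0,0],[0,0,0],[0,0,0],[0,0,0],[0,0,0]],"yaw":[0,0,6.5,13,19.5,26,26],"fingers":[30,30,30,30,30,30,30]}'
python3 -c "
from chk import *
go('w13')"
```

```text
wrist_force: [-2.9, -8.1, 0.0]
wrist_force: [2.4, -9.9, 3.8]
wrist_force: [-2.9, -8.2, -0.8]
wrist_force: [1.1, -8.7, 4.3]
wrist_force: [-3.9, -8.2, -0.6]
clock: 29.65
eef_pos: [0.6202, -0.0204, 0.2006]
tool_rot: [-89.8, -0.1, -134.4]
wrist_force: [-1.1, -5.2, 2.1]
width: 0.0407
moment [-1.27  0.5  -0.04]
tick candidates [(213, 90), (208, 92), (205, 94), (183, 88), (171, -30), (132, 8), (130, 10), (129, 96)]
```

The tick is at 91°, its starting value, and the load pattern changed, which fits slipping at the stop. One more stroke will confirm that it no longer moves.

```bash

python3 -m crank '{"travel":[[0,0,0],[0,0,0],[0,0,0],[0,0,0],[0,0,0],[0,0,0],[0,0,0],[0,0,0]],"yaw":[0,0,-6.5,-13,-19.5,-26,-26,-26],"fingers":[58,58,58,58,58,58,30,30]}'| grep force
python3 -m crank '{"travel":[[0,0,0],[0,0,0],[0,0,0],[0,0,0],[0,0,0],[0,0,0],[0,0,0]],"yaw":[0,0,6.5,13,19.5,26,26],"fingers":[30,30,30,30,30,30,30]}'
python3 -c "
from chk import *
go('w14')"
python3 -m crank '{"travel":[[0,0,0],[0,0,0],[0,-0.03,0],[0,-0.07,0],[0,-0.087,0],[0.01,-0.087,0.02],[0.01,-0.087,0.02],[0.01,-0.087,0.02]],"yaw":[0,0,0,-6.5,-13,-13,-13,-13],"fingers":[60,60,60,60,60,60,60,60]}'
python3 - <<'E'
from phi import *;import pickle
s=arm.get_state();im=snap('wrist','w15.png');pickle.dump(s,open('w15.pkl','wb'))
hsv=cv2.cvtColor(im,cv2.COLOR_RGB2HSV)
m=cv2.inRange(hsv,(50,120,60),(80,255,255));k,_,st,ce=cv2.connectedComponentsWithStats(m);q=[]
for i in range(1,k):
    if st[i,4]>100 and 200<ce[i][0]<450: q.append(pl(ce[i],0,s));print(ce[i],q[-1])
print('marks',np.degrees(np.arctan2(q[0][1]-q[1][1],q[0][0]-q[1][0])))
x,y=proj('wrist',[.63,-.024,.20]).round().astype(int);x=max(x-100,0);y=max(min(y-75,330),0);print(x,y)
cv2.imwrite('pics/c15.png',cv2.resize(im[y:y+150,x:x+200,::-1],(800,600),interpolation=2))
b=cv2.cvtColor(im,cv2.COLOR_RGB2GRAY);a=cv2.imread('pics/w11.png',0);h=[]
for u,v in((320,247.75),(324.5,283)):
    t=a[int(v)-8:int(v)+9,int(u)-10:int(u)+11];r=cv2.matchTemplate(b[180:360,240:420],t,cv2.TM_CCOEFF_NORMED);_,sc,_,l0=cv2.minMaxLoc(r)
    w=(240+l0[0]+10+u%1,180+l0[1]+8+v%1);h.append(pl(w,.042,s));print(w,round(sc,2),h[-1])
print('horns',np.degrees(np.arctan2(h[0][1]-h[1][1],h[0][0]-h[1][0])))
E
```

```text
wrist_force: [-3.0, -7.6, -0.5]
clock: 31.2
eef_pos: [0.6193, -0.0195, 0.2002]
tool_rot: [-90.0, -0.2, -134.4]
wrist_force: [-4.2, -3.0, 3.4]
width: 0.0414
moment [-0.77  1.05 -0.05]
tick candidates [(213, 90), (211, 92), (205, 94), (148, 88), (136, 10), (136, -30), (129, 96), (128, 14)]
clock: 32.05
eef_pos: [0.627, -0.0394, 0.286]
tool_rot: [-90.1, 0.0, -121.3]
wrist_force: [0.7, -0.1, 1.3]
width: 0.0563
[303.56370656 225.50965251] (np.float64(2.2), np.float64(-35.4), np.float64(-86.4))
[310.94117647 310.62848297] (np.float64(-5.1), np.float64(38.4), np.float64(97.5))
marks -84.35090774269165
204 182
(304, 241.75) 0.78 (np.float64(-0.8), np.float64(-10.8), np.float64(-94.0))
(309.5, 276) 0.84 (np.float64(-5.2), np.float64(14.9), np.float64(109.1))
horns -80.28479768331532
```

The ring is home: the tick did not move. The template match puts the horns about 4° off, with a weak match score, so I'll look.

View pics/c15.png

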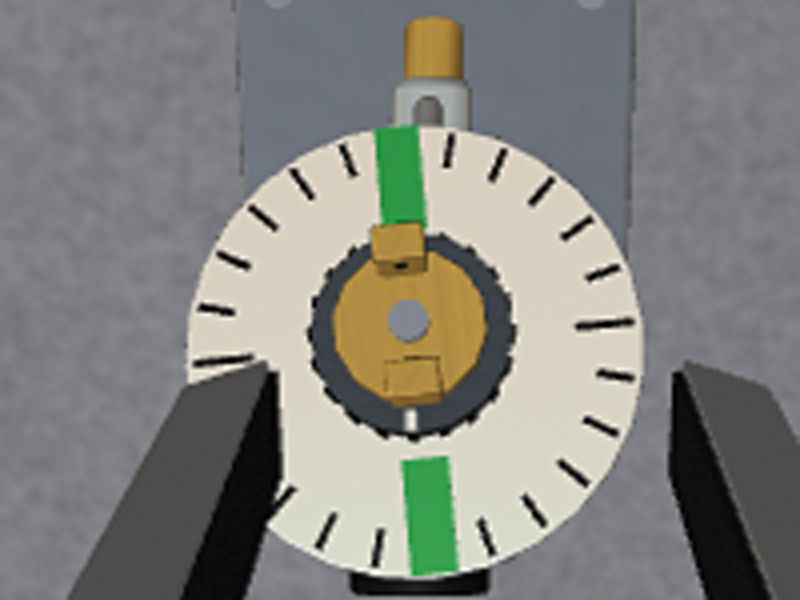

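The horns at (399,240)–(413,378) tilt 6.0° and the marks 4.9°, so they are aligned within about 1–2°, and the ring is home. On to the blue lever.

```bash

python3 -m crank '{"travel":[[0.045,0,-0.003],[0.09,0,-0.006],[0.135,0,-0.009],[0.18,0,-0.012],[0.225,0,-0.015],[0.27,0,-0.018],[0.306,0,-0.021],[0.306,0,-0.021]],"yaw":[-8,-16,-24,-31,-31,-31,-31,-31],"fingers":[0,0,0,0,0,0,0,0]}'
python3 -m crank '{"travel":[[0,0,0],[0,0,0]],"yaw":[0,0],"fingers":[0,0]}'
python3 - <<'E'
from h import *
s=arm.get_state();E=ext('wrist',s);im=snap('wrist','w16.png');snap('side','s16.png')
for cam in('wrist','side'):
  for t in('air_tip','air_base','spare_ring'):
    print(cam,t,[(np.round(q['point'],1).tolist(),round(q['p'],2),(onz(cam,q['point'],.092 if 'tip' in t else 0,E if cam=='wrist' else None)).round(3)) for q in arm.pinpoint(t,cam)[:3]])
hsv=cv2.cvtColor(im,cv2.COLOR_RGB2HSV);m=cv2.inRange(hsv,(105,150,60),(125,255,255));k,_,st,ce=cv2.connectedComponentsWithStats(m)
for i in range(1,k):
    if st[i,4]>60: print('blue',ce[i],st[i],onz('wrist',ce[i],.092,E).round(4))
# block orientation: bright low-sat region near base
x,y=proj('wrist',[.5115,-.2925,.025],E);m=cv2.inRange(hsv,(0,0,165),(180,40,255));k,lab,st,ce=cv2.connectedComponentsWithStats(m);print((x,y))
for i in range(1,k):
    if st[i,4]>300 and np.hypot(*(ce[i]-(x,y)))<80:
        c=cv2.boxPoints(cv2.minAreaRect(np.argwhere(lab==i)[:,::-1].astype(np.float32)));print('block',ce[i],st[i],[onz('wrist',p,.025,E).round(3)[:2].tolist() for p in c])
E
```

```text
clock: 32.9
eef_pos: [0.4485, -0.2923, 0.2861]
tool_rot: [-90.1, 0.0, -90.6]
wrist_force: [0.1, 0.4, 0.3]
width: 0.0001
clock: 33.1
eef_pos: [0.451, -0.2892, 0.2864]
tool_rot: [-90.0, 0.0, -90.2]
wrist_force: [-0.1, -0.4, -0.4]
width: 0.0009
wrist air_tip [([329.2, 197.9], 0.97, array([ 0.474, -0.296,  0.092]))]
wrist air_base [([328.3, 152.2], 0.86, array([ 0.518, -0.297,  0.   ]))]
wrist spare_ring [([242.3, 232.8], 0.75, array([ 0.411, -0.178,  0.   ]))]
side air_tip [([358.5, 371.3], 0.48, array([ 0.476, -0.292,  0.092]))]
side air_base []
side spare_ring [([309.3, 351.7], 0.78, array([ 0.42 , -0.179,  0.   ]))]
blue [410.18235294   5.07941176] [396   0  39  16 340] [ 0.6517 -0.3699  0.092 ]
blue [351.59340659 156.03846154] [346 147  11  20 182] [ 0.5174 -0.3191  0.092 ]
blue [327.69977427 197.98194131] [316 187  24  24 443] [ 0.474  -0.2946  0.092 ]
blue [438.55598456 239.57528958] [430 231  18  18 259] [ 0.4276 -0.4168  0.092 ]
(np.float64(325.2994142677561), np.float64(158.62934306635972))
block [326.96878613 155.28439306] [309 129  36  56 865] [[0.546, -0.272], [0.547, -0.314], [0.481, -0.317], [0.48, -0.274]]
```

The block lies along world x (centre x≈0.5135, y≈-0.2945) and the ball is at (0.475,-0.294). I'll descend behind it and push along +x, the tool's z.

```bash

python3 -m crank '{"travel":[[0.0038,0,-0.012],[0.0038,0.045,-0.012],[0.0038,0.09,-0.012],[0.0038,0.135,-0.012],[0.0038,0.17,-0.012],[0.0038,0.192,-0.012],[0.0038,0.192,-0.012]],"yaw":[0,0,0,0,0,0,0],"fingers":[0,0,0,0,0,0,0]}'
python3 -m crank '{"travel":[[0,0,0.015],[0,0,0.03],[0,0,0.045],[0,0,0.06],[0,0,0.075],[0,0,0.085],[0,0,0.09],[0,0,0.09]],"yaw":[0,0,0,0,0,0,0,0],"fingers":[0,0,0,0,0,0,0,0]}'
```

```text
clock: 34.2
eef_pos: [0.4358, -0.2924, 0.0913]
tool_rot: [-90.3, 0.3, -90.3]
wrist_force: [-0.1, 0.5, -0.7]
width: 0.0008
clock: 35.0
eef_pos: [0.5283, -0.2952, 0.0957]
tool_rot: [-90.0, -0.0, -90.3]
wrist_force: [-3.7, -0.3, 3.1]
width: 0.0006
```

```bash

python3 -m crank '{"travel":[[0,0,0.002],[0,0,0.004],[0,0,0.004]],"yaw":[0,0,0],"fingers":[0,0,0]}'
python3 -m crank '{"travel":[[0,0,0.002],[0,0,0.004],[0,0,0.004]],"yaw":[0,0,0],"fingers":[0,0,0]}'
```

```text
clock: 35.3
eef_pos: [0.529, -0.2952, 0.0956]
tool_rot: [-90.5, 0.0, -90.2]
wrist_force: [-15.3, -0.1, 10.5]
width: 0.0007
clock: 35.6
eef_pos: [0.5296, -0.2951, 0.0955]
tool_rot: [-91.0, 0.1, -90.2]
wrist_force: [-29.2, 0.2, 19.3]
width: 0.0
```

The lever is hard on its stop: the force rises with no further motion. I'll back off, rise clear and check everything.

```bash

python3 -m crank '{"travel":[[0,0,-0.02],[0,0,-0.05],[0,-0.04,-0.07],[0,-0.09,-0.07],[0,-0.14,-0.07],[0,-0.19,-0.07],[0,-0.19,-0.07],[0,-0.19,-0.07]],"yaw":[0,0,0,0,0,0,0,0],"fingers":[0,0,0,0,0,0,0,0]}'
python3 - <<'E'
from h import *
s=arm.get_state();E=ext('wrist',s);im=snap('wrist','w17.png');snap('side','s17.png');snap('scene','c17.png')
for cam in('wrist','side','scene'):
  for t in('air_tip','wash_tip'):
    print(cam,t,[(np.round(q['point'],1).tolist(),round(q['p'],2),(onz(cam,q['point'],.092,E if cam=='wrist' else None)).round(3)) for q in arm.pinpoint(t,cam)[:2]])
hsv=cv2.cvtColor(im,cv2.COLOR_RGB2HSV);m=cv2.inRange(hsv,(105,150,60),(125,255,255));k,_,st,ce=cv2.connectedComponentsWithStats(m)
for i in range(1,k):
    if st[i,4]>150: print('blue',ce[i],st[i],onz('wrist',ce[i],.092,E).round(4))
for t in('tin','pot_blue','pot_black','mix_cup','spanner','spare_ring','stir_stick'):print(t,[onz('scene',q['point'],0).round(3)[:2].tolist() for q in arm.pinpoint(t,'scene')[:1]])
E
```

```text
clock: 36.4
eef_pos: [0.4668, -0.2948, 0.2866]
tool_rot: [-89.8, -0.1, -90.3]
wrist_force: [-0.7, -0.6, -0.7]
width: 0.0006
wrist air_tip [([319.8, 141.3], 0.81, array([ 0.548, -0.293,  0.092]))]
wrist wash_tip [([322.5, 167.3], 0.67, array([ 0.523, -0.295,  0.092])), ([239.2, 243.3], 0.4, array([ 0.441, -0.203,  0.092]))]
side air_tip [([397.2, 354.7], 0.81, array([ 0.557, -0.287,  0.092]))]
side wash_tip [([250.1, 185.6], 0.51, array([0.417, 0.271, 0.092])), ([414.7, 237.3], 0.19, array([ 0.731, -0.036,  0.092]))]
scene air_tip [([279.1, 336.2], 0.58, array([ 0.553, -0.287,  0.092]))]
scene wash_tip [([373.4, 175.0], 0.65, array([0.428, 0.261, 0.092]))]
blue [412.38721805  10.75413534] [ 383    0   72   33 1330] [ 0.6638 -0.3791  0.092 ]
blue [318.51785714 139.08928571] [307 126  25  27 504] [ 0.5507 -0.2916  0.092 ]
blue [345.91860465 169.84883721] [341 161  10  19 172] [ 0.5198 -0.3198  0.092 ]
blue [432.79282869 250.81673307] [424 243  19  17 251] [ 0.4307 -0.4179  0.092 ]
tin [[0.687, -0.242]]
pot_blue [[0.42, 0.14]]
pot_black [[0.699, 0.259]]
mix_cup [[0.572, -0.426]]
spanner [[0.547, 0.408]]
spare_ring [[0.422, -0.179]]
stir_stick []
```

```bash
python3 -c "
from cell import arm
print(arm.close_job())"
```

```text
the job is handed in; nothing more can be done
None
```

The job is done and was handed in at about 37 s on the robot's clock, inside the 67 s limit; the hand-in gave no verdict.

**What I did**
- **Ring, slackening:** I turned it anticlockwise in five grip strokes on the smallest stand. Its white tick turned about 70–79°, against the 74° slack stop.
- **Air cap:** I turned it with the jaws around one horn until both horns lined up with the green marks. The first grip left the horns lagging by about 27°. After regripping, they measured 5.6° off, then 2.3° off.
- **Ring, tightening:** I turned it clockwise in six strokes. The tick came back to its starting angle of about 91°, and the last stroke did not move it, so it is at its stop.
- **Blue lever:** I pushed it over until the force rose to about 30 N with no further motion.

**Last checks**
- **Horns against marks:** After tightening, the automatic image match gave 4.1°, with a weak match score, while my own reading of the picture gave about 1°. Both are inside the 7.4° limit.
- **Blue ball:** It moved about 76 mm, which is full travel.
- **Red lever and bystanders:** The red ball and six of the seven bystanders are within about 12 mm of where they started, which is about as close as I can measure.
- **Stirring stick:** The last search did not find it, so its position is unchecked. The arm never worked near it.
- **Dial plate:** The green marks measured the same to within about 0.5 mm in the wrist views before and after tightening. The plate's angle also agreed with its starting angle.

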